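# Tip the polishing wheels out of the lidded bin

## Robot

A 6-joint arm with a two-finger parallel gripper is mounted at the origin on a cart in front of the work surface, level with it; the furniture and walls round the work are solid. World frame = base frame: x ahead of the robot, y to its left, z up, the work surface at z = 0. Lengths are in m, angles in rad, forces in N, time in s.
With the tool pointing down it reaches from about 0.35 to 0.975 m from the base axis. Payload 4.9 kg.
Tool frame: the origin (TCP) lies on the front face of the gripper's body, between the roots of the fingers; the fingertips stand ctrl.tip_extent ahead of it and the grasp point (between the pads) lies 54 mm ahead of it (ctrl.tip_extent is the distance from the TCP to the fingertips, in m); z points along the fingers, y is the line along which they close (so a half turn about z gives the same grasp; the last joint's range is limited). The gripper opens to 85 mm and grips with 20 to 120 N. Pads are 22 mm wide; open, the fingers measure 114 mm over their backs; the gripper's body (76 mm by 85 mm) begins 54 mm behind the grasp point. The pads swing forward as they close: fully open they stand 13 mm farther back than shut.
Start: joints at [-1.338, 0.053, 1.613, -0, 1.476, -0.119], TCP at [0.215, -0.587, 0.304] pointing down, gripper open.
Joint ranges: [-3.01, 3.01], [-1.01, 2.22], [0.06, 2.58], [-1.02, 4.17], [0.09, 2.62], [-3.14, 3.14]. Speed limits (rad/s): [2.57, 2.57, 3.14, 3.14, 3.14, 3.14].

## Interface

Orientations are given as a rotation vector (axis times angle).
In Python, from station import ctrl gives the robot as it stands.
- The arm moves only by the tool apply_moves, never from a script. Its argument "rows" is one flat list of numbers, 6 for each row, row after row: the shift along the tool's x, y, z normalised to -1 to 1, where 1 is 0.6 m, then the turn, a rotation vector about the tool's x, y, z normalised to -1 to 1, where 1 is 90 degrees. A call has 1 to 20 rows; each row is the pose to reach, as a shift and turn from the pose commanded when the call began, along the tool's axes at that moment; what a row does not reach only later rows make up. A row lasts 1/10 s, in which the tool goes at most 50 mm and 8.59 degrees, less where a joint would pass 70% of its speed; a pose out of reach is approached as far as the arm can. A call with a number of a shift or a turn outside -1 to 1 is refused whole. A call with a gripper value outside its range is refused whole. "grip" is the opening, from 0 (shut) to 1 (fully open), set as the call begins (left out, the last holds). The fingers move at their own pace and stop on an object; "grip_force" is the grip in N (left out, the last holds). Time passes only in rows, so rows that repeat a pose let the fingers close. It gives the time, the measured TCP pose, the force, the opening and the grip force at its end, in the units of the state.
- ctrl.get_obs(): the state, without advancing time (a new reading comes with each control period).
- ctrl.get_image(name): name is "side" or "top"; returns (picture, depth): 420x560x3 uint8, blue, green, red; 420x560 float32, m along the optical axis (not along the pixel's ray), 0 where there is no reading.
- ctrl.camera_model(name): a dict with "mtx" (3x3 intrinsics, pixels), "R" (3x3) and "t" (3): a world point X has camera coordinates R X + t. Camera axes: x right, y down, z forward; pixel columns grow to the right and rows downward; lengths in m; the calibration is good to about 2 mm. A picture is of the moment at which its call begins. camera_model takes no time and is no camera call.
- ctrl.finish_job(): hands the job in; it is judged then, once.
The state is a dict: "t": time; "q": joint angles; "dq": joint speeds; "effort": joint torques, N m; "tool_pos": TCP position; "tool_rot": TCP orientation; "contact_force": force on the tool from outside, world axes, zero at the start; "wrist_torque": the same for the moment, N m; "opening": finger opening in m; "grip_force": force on a finger pad.
Only numpy, scipy, OpenCV 4.12 (cv2) and the standard library are available. Lean on these libraries where they do the work, as an engineer would, in place of code of your own. Each camera call takes 0.05 s, during which the arm holds its last target. There are 200 camera calls.

## Task

Slide the catch tray by its black pull into the bay under the tilting wheel bin until its forked heel is fully home on the stand's two pins, and swing the bin's sprung lid right back past its dead point so that it stays back by itself. Only when both are done, push the bin's lever over to tip the two polishing wheels into the tray, then bring the bin back upright and leave the tray where it is. Do not touch the wheels with the fingers, and leave the small bottle, the powder pot and the wax carton standing where they are.

Things in the scene. Friction and masses are not known exactly. Their poses are not given: they have to be found in the camera images.
- stand: Grey stand of the tilting wheel bin, fixed to the bench. Origin on the bench straight below the bin's pivot axis; -x is the pouring side, where the tray bay opens; y is parallel to the pivot. Two cheeks (outer faces y = +/-88 mm, x -21 to 41, 137 high) carry the bin, on runners 10 mm high (inner faces y = +/-77, x -54 to 116, with flared noses to x -80). Bay 154 mm wide, free to 90 mm height.
- stand_pins (a point): Point midway between the stand's two upright locating pins (10 mm diameter, at y = +/-45 mm, tops 30 mm high), at x = +26 mm of the stand, 8 mm above the bench; axes as the stand.
- stand_axis (a point): Middle of the bin's pivot axis, which runs along the stand's y, 125 mm above the stand's origin; axes as the stand. The white bin is 136 mm wide (y); its rim is 153 mm above the bench; its rear wall 74 mm behind (+x) the pivot; its front wall slopes outward as a chute whose lip lies 53 mm in front (-x) of the pivot.
- bin (a joint): Tilt of the bin on its pivot: 0 upright on its stop, 1.75 rad tipped fully towards the stand's -x (stop). The wheels slide out near full tip. Damped and somewhat back-heavy: it needs 1 to 4 N at the lever, stays at full tip, and swings slowly back upright from less.
- lever_grip (a point): Middle of the black cross grip of the bin's lever: round bar 14 mm thick from y = -89 to -137 mm of the stand (this point -116), 110 mm from the pivot; its 9 mm rod runs to the pivot at y = -95. Bin upright: it leans back to +x, 50 degrees from vertical (grip 84 mm behind, 71 mm above the pivot); at full tip it leans 50 degrees to -x. The point turns with the bin.
- lid (a joint): Lid angle about its hinge: 0 shut, 3.8 rad fully back behind the bin (stop). A spring pulls it shut, up to 2 N at its edge, until about 1.9 rad; past this dead point it is thrown back to 3.8 and held there, also while the bin is tipped.
- lid_hinge (a point): Middle of the hinge line, along the stand's y, level with the lid's underside: 74 mm behind (+x) and 31 mm above the pivot (156 mm above the bench) while the bin is upright. Axes turn with the lid, which opens from -x over the top to +x. The lid is a white plate 140 mm wide, 4 mm thick, reaching 128 mm from the hinge.
- lid_lip (a point): Middle of the free edge of the lid's finger lip, on its underside, 148 mm from the hinge. The lip is 44 mm wide, 5 mm thick and stands out 20 mm beyond the bin's front wall, which recedes below it, so that a fingertip fits beneath; its underside is 156 mm above the bench when shut.
- tray: Loose steel catch tray, pan 140 x 140 x 44 mm, walls 3 mm, 0.2 to 0.42 kg. Origin at the centre of the pan's underside; +x points to the forked heel (goes in first), -x to the pull. Home, it lies flat on the bench, axes parallel to the stand's, its origin 54 mm in front (-x) of the stand's.
- tray_heel (a point): Point on the tray's centre line between its two fork slots, 80 mm ahead (+x) of its origin, 8 mm above its underside; coincides with stand_pins when home. The slots (at y = +/-45 mm, in a flange 132 mm wide, 10 to 16 mm above the bench, reaching 26 mm beyond the pan) are open to +x and flare from 14 to about 24 mm.
- tray_pull (a point): Grasp point in the tray's black block pull, 89 mm behind (-x) the tray's origin, 40 mm above the bench. The block is 36 mm long (x), 28 mm wide (y), from 19 to 47 mm high; grasp it from above across y.
- brush_wheel: Dark bristle polishing wheel lying flat in the shut bin, 67 mm diameter, 19 mm thick, 35 to 75 g. Origin at the centre of its underside.
- felt_wheel: Pale felt polishing wheel lying flat beside it in the bin, 50 mm diameter, 15 mm thick, 35 to 75 g. Origin at the centre of its underside.
- bottle_small: Bystander: small brown bottle with white cap, 38 mm diameter, 85 mm tall, at the -y edge of the tray bay. Origin at the centre of its underside.
- powder_pot: Bystander: white lidded powder pot, 71 mm diameter, 74 mm tall, at the +y edge of the tray bay. Origin at the centre of its underside.
- wax_box: Bystander: flat white and red carton, 62 x 100 x 24 mm, on the bench in front of the bin. Origin at the centre of its underside.

How it is judged:
On the way, in this order (a step that is already met when the one before it is completed fails the run):
1. the tray is home on the pins (within 8 mm and 0.08 rad, flat on the bench) and the lid is right back (beyond 3.4 rad) (horizontal distance between tray_heel and stand_pins below 0.008 m and angle between the x axis of tray and the x axis of stand, either way round below 0.08 rad and angle between tray's own z axis and vertical below 0.05 rad and height (world z) of tray below 0.006 m and value of joint lid above 3.4 rad), for 0.2 s.
2. both wheels lie in the tray, which is still home (horizontal distance between tray_heel and stand_pins below 0.008 m and angle between the x axis of tray and the x axis of stand, either way round below 0.08 rad and angle between tray's own z axis and vertical below 0.05 rad and height (world z) of tray below 0.006 m and x of brush_wheel in the frame of tray between -0.068 and 0.068 m and y of brush_wheel in the frame of tray between -0.068 and 0.068 m and z of brush_wheel in the frame of tray between -0.003 and 0.05 m and x of felt_wheel in the frame of tray between -0.068 and 0.068 m and y of felt_wheel in the frame of tray between -0.068 and 0.068 m and z of felt_wheel in the frame of tray between -0.003 and 0.05 m), for 0.2 s.
At the end, for the whole second after the job is handed in: Both wheels at rest in the tray, the tray flat and home on the pins (heel within 8 mm, axes within 0.08 rad), the bin upright again (below 0.12 rad); the lid may stay open (all of step 2 and value of joint bin below 0.12 rad and linear speed of each of brush_wheel, felt_wheel, tray below 0.03 m/s); the robot touches nothing.
It fails at once if the bin is tipped by more than 0.25 rad before the lid is right back (3.3 rad) (value of joint bin above 0.25 rad and value of joint lid below 3.3 rad).
It fails at once if the bin is tipped by more than 0.25 rad while the tray is not home (heel over 12 mm from the pins) (value of joint bin above 0.25 rad and horizontal distance between tray_heel and stand_pins above 0.012 m).
It fails at once if the fingers touch a wheel (contact force between the fingers and brush_wheel above 0.5 N or contact force between the fingers and felt_wheel above 0.5 N).
It fails at once if the bottle, the powder pot or the wax carton is moved by more than 20 mm or knocked over (distance of any of bottle_small, powder_pot, wax_box from where it was at the start of the episode above 0.02 m or angle between any of bottle_small, powder_pot, wax_box's own z axis and vertical above 0.35 rad).
It also fails if it takes over 72 s, if anything falls off the work surface, if the arm or the gripper's body presses on something with over 40 N, if the wrist force passes 120 N, or if a joint passes its speed limit or range.

## Working session

There is one attempt and no reset: what is moved stays moved. The work goes in short steps, Python scripts to look and compute and a tool call to move; the robot and the scene stay as the last step left them, time stands still between calls to the robot, and variables do not carry over. Pictures are saved under pics/ and viewed, at most 10 in all, crops included, and the job is handed in when it is done.

Besides the shell and the picture viewer there is one more tool, called after "Request:" by a JSON object that holds its "api" and its "payload". apply_moves: Moves the arm, as the interface text tells. Its arguments: {"type":"object","properties":{"rows":{"type":"array","items":{"type":"number"}},"grip":{"type":"number"},"grip_force":{"type":"number"}},"required":["rows"]}

```bash
ls; mkdir -p pics; cat > h.py <<'E'
import numpy as np, cv2
from scipy.spatial.transform import Rotation as Ro
from station import ctrl
def snap(n,f):
    im,d=ctrl.get_image(n); cv2.imwrite('pics/'+f+'.png',im); np.savez('pics/'+f+'.npz',im=im,d=d); return im,d
def cloud(n,d):
    m=ctrl.camera_model(n);K=np.array(m['mtx']);R=np.array(m['R']);t=np.array(m['t']).ravel()
    v,u=np.indices(d.shape); c=np.stack([(u-K[0,2])/K[0,0]*d,(v-K[1,2])/K[1,1]*d,d],-1)
    return (c-t)@R
def st():
    o=ctrl.get_obs(); print(o['t'],np.round(o['tool_pos'],4),np.round(o['tool_rot'],4),'F',np.round(o['contact_force'],1),o['opening'],o['grip_force']); return o
E
python3 - <<'E'
from h import *
st(); print(ctrl.tip_extent, Ro.from_rotvec(ctrl.get_obs()['tool_rot']).as_matrix().round(3))
for n in('top','side'):
    snap(n,n+'0'); m=ctrl.camera_model(n); R=np.array(m['R']);print(n,-R.T@np.array(m['t']).ravel(),R[2])
E
```

```text
pics
0.0 [ 0.2153 -0.5862  0.3027] [-3.0911e+00 -5.4950e-01  2.0000e-04] F [ 0.2 -0.4 -0.2] 0.08584049561055299 0.0
0.0726 [[ 0.939  0.345 -0.   ]
 [ 0.345 -0.939  0.002]
 [ 0.    -0.002 -1.   ]]
top [0.36428379 0.10508563 0.99709204] [ 0.18051919  0.01065876 -0.98351371]
side [0.20467725 0.55125106 0.9466724 ] [ 0.29547913 -0.46981012 -0.83184766]
```

View pics/top0.png

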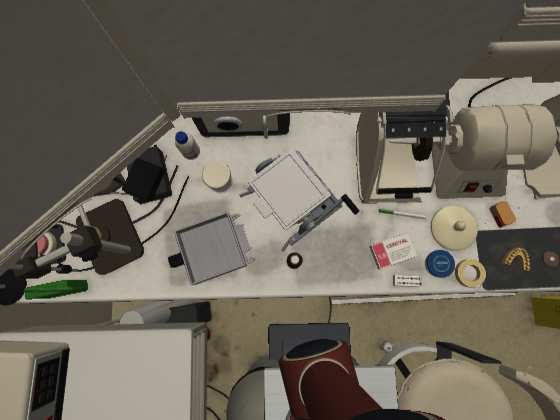

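View pics/side0.png

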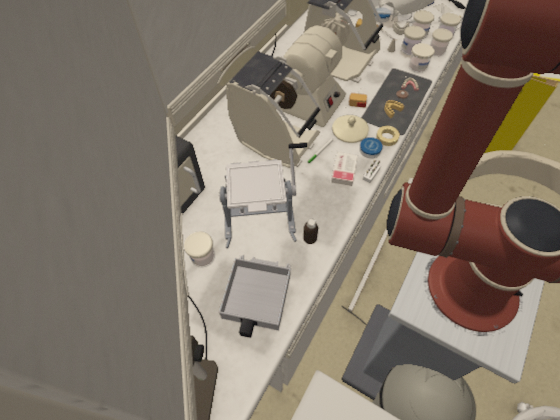

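Top view: tray at about (212,248) with the black pull at (176,260), bin lid at (290,188), lever grip at (349,204), pot (216,176), bottle (294,260). I'll measure these next.

```bash
python3 - <<'E'
from h import *
for n,(x0,x1,y0,y1) in {'top':(155,365,140,295),'side':(170,340,120,345)}.items():
    z=np.load(f'pics/{n}0.npz'); im,d=z['im'],z['d']; P=cloud(n,d)
    k=3.7 if n=='top' else 2.6
    cv2.imwrite(f'pics/{n}0c.png',cv2.resize(im[y0:y1,x0:x1],None,fx=k,fy=k,interpolation=cv2.INTER_CUBIC))
    pts={'top':[(349,204),(290,188),(262,208),(216,176),(294,260),(176,260),(212,248),(200,290)],'side':[(298,146),(255,183),(198,244),(311,225),(247,327),(257,290)]}[n]
    for u,v in pts: print(n,u,v,P[v,u].round(3))
    sub=P[y0:y1,x0:x1]; zz=sub[...,2]
    # lid plane: white, z ~0.155-0.165
    for nm,lo,hi in(('lid',.150,.172),('traywall',.038,.0485),('lever',.185,.215)):
        m=((zz>lo)&(zz<hi)).astype(np.uint8)
        c,_=cv2.findContours(m,cv2.RETR_EXTERNAL,cv2.CHAIN_APPROX_NONE)
        for q in c:
            if cv2.contourArea(q)>40:
                w=sub[q[:,0,1],q[:,0,0]]; r=cv2.minAreaRect((w[:,:2]*1000).astype(np.float32)); print(n,nm,cv2.contourArea(q),np.round(r[0],0),np.round(r[1],0),round(r[2],1),w[:,2].mean().round(3))
E
```

```text
top 349 204 [ 0.518 -0.035  0.202]
top 290 188 [0.565 0.085 0.161]
top 262 208 [0.522 0.148 0.16 ]
top 216 176 [0.621 0.265 0.072]
top 294 260 [0.411 0.079 0.086]
top 176 260 [0.419 0.365 0.049]
top 212 248 [0.45  0.286 0.002]
top 200 290 [ 0.345  0.316 -0.002]
top lid 3698.5 [563.  96.] [145. 152.] 36.5 0.159
top traywall 3339.0 [442. 302.] [142. 175.] 18.6 0.045
top traywall 50.0 [606. 402.] [26. 61.] 69.7 0.045
top lever 148.5 [517. -37.] [47. 23.] 49.0 0.196
side 298 146 [ 0.512 -0.033  0.2  ]
side 255 183 [0.561 0.092 0.161]
side 198 244 [0.621 0.267 0.074]
side 311 225 [0.405 0.087 0.086]
side 247 327 [0.413 0.37  0.048]
side 257 290 [0.451 0.273 0.004]
side lid 2571.0 [560.  98.] [144. 153.] 36.4 0.16
side lid 128.5 [745. 127.] [40. 70.] 34.1 0.161
side lid 49.5 [ 557. -133.] [68. 27.] 69.1 0.156
side lid 106.5 [630. -98.] [88. 16.] 5.4 0.159
side traywall 307.5 [440. 303.] [142. 176.] 18.9 0.045
side traywall 63.5 [667. -99.] [181.   9.] 0.7 0.043
side traywall 58.5 [ 562. -178.] [ 25. 124.] 0.6 0.044
side lever 103.5 [513. -32.] [46. 25.] 42.9 0.198
side lever 277.0 [760. 106.] [40. 91.] 40.7 0.194
```

View pics/top0c.png

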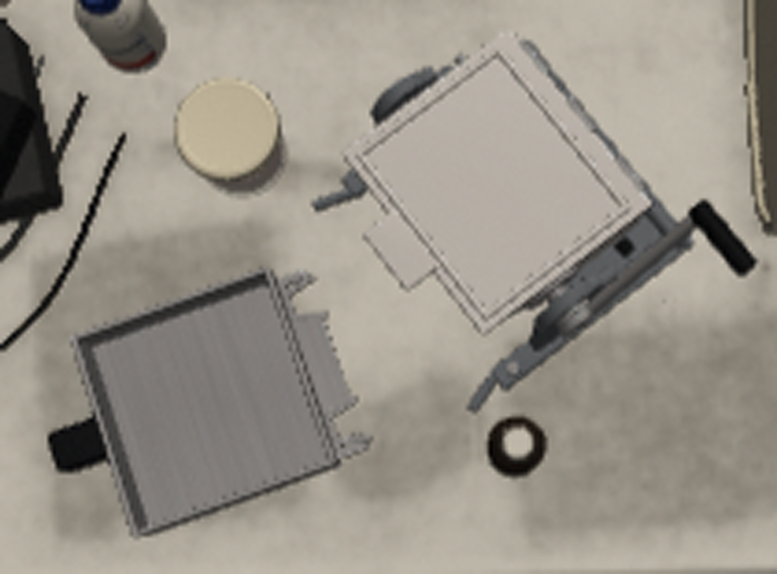

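View pics/side0c.png

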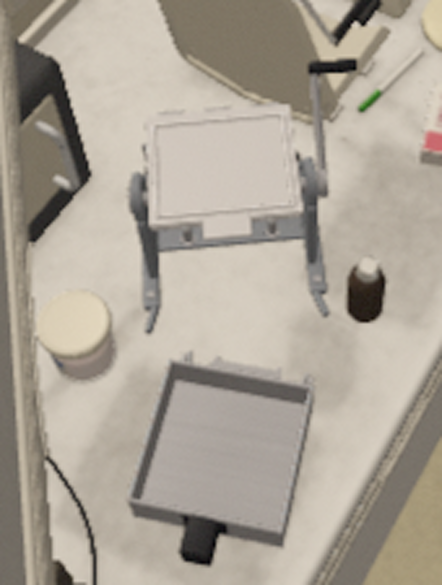

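Top crop: the lid is rotated about 36° with its lip facing the tray, and the runner noses are open. The pot is clear of the bay on its +y side and the bottle on its −y side. Next I'll refine the poses and work out the approach numbers.

```bash
cat >> h.py <<'E'
def rows(targets,obs=None):
    """targets: list of (pos, toolz dir, tooly dir); prints normalised rows from current pose"""
    o=obs or ctrl.get_obs(); R0=Ro.from_rotvec(o['tool_rot']).as_matrix(); p0=np.array(o['tool_pos'])
    for p,z,y in targets:
        z=np.array(z,float);z/=np.linalg.norm(z);y=np.array(y,float);y-=z*(y@z);y/=np.linalg.norm(y)
        R=np.stack([np.cross(y,z),y,z],1)
        print((R0.T@(np.array(p)-p0)/.6).round(3).tolist(),(Ro.from_matrix(R0.T@R).as_rotvec()/(np.pi/2)).round(3).tolist())
E
python3 - <<'E'
from h import *
def ext(P,c,a):
    q=(P[:,:2]-c)@np.array([[np.cos(a),-np.sin(a)],[np.sin(a),np.cos(a)]]); return q
for n in('top','side'):
    z=np.load(f'pics/{n}0.npz'); P=cloud(n,z['d']);im=z['im']
    Q=P.reshape(-1,3); C=np.array([.5615,.097]); a=np.deg2rad(-53.55)
    near=np.linalg.norm(Q[:,:2]-C,axis=1)<.115
    L=Q[near&(Q[:,2]>.157)&(Q[:,2]<.170)]; q=ext(L,C,a)
    mid=np.abs(q[:,0]-.03)<.06; w=np.abs(q[:,1])
    for x in np.arange(-.04,.06,.02):
        s=q[np.abs(q[:,0]-x)<.01]; print(n,'x',round(x,2),'y',np.percentile(s[:,1],[0.5,99.5]).round(4))
    for y in (-.05,-.03,0,.03,.05):
        s=q[np.abs(q[:,1]-y)<.01]; print(n,'y',y,'x',s[:,0].min().round(4),s[:,0].max().round(4))
    G=Q[(np.linalg.norm(Q[:,:2]-[.515,-.035],axis=1)<.05)&(Q[:,2]>.188)&(Q[:,2]<.215)]
    g=ext(G,C,a);print('lever',g.min(0).round(4),g.max(0).round(4),g.mean(0).round(4),G[:,2].mean())
    T=Q[(np.linalg.norm(Q[:,:2]-[.446,.286],axis=1)<.12)&(Q[:,2]>.038)&(Q[:,2]<.0485)]
    t=ext(T,np.array([.4466,.286]),np.deg2rad(-71.25));print('tray',np.percentile(t,[.3,99.7],axis=0).round(4).tolist())
    pl=t[t[:,0]<-.076];print('pull',pl.min(0),pl.max(0))
    for nm,c,r,lo,hi in(('pot',(.621,.266),.06,.065,.08),('bot',(.408,.083),.03,.075,.09)):
        S=Q[(np.linalg.norm(Q[:,:2]-c,axis=1)<r)&(Q[:,2]>lo)&(Q[:,2]<hi)];print(nm,((S.min(0)+S.max(0))/2).round(4))
rows([((.45,-.2,.30),(0,0,-1),(.345,-.939,0)),((.45,-.2,.30),(0,0,-1),(.947,.321,0)),((.418,.370,.20),(0,0,-1),(.947,.321,0))])
E
```

```text
top x -0.04 y [-0.0712  0.0673]
top x -0.02 y [-0.0709  0.067 ]
top x 0.0 y [-0.0707  0.0668]
top x 0.02 y [-0.0709  0.0668]
top x 0.04 y [-0.1006  0.0704]
top y -0.05 x -0.0545 0.0772
top y -0.03 x -0.0735 0.0766
top y 0 x -0.0743 0.0767
top y 0.03 x -0.0674 0.077
top y 0.05 x -0.0545 0.0766
lever [ 0.0657 -0.1387] [ 0.0897 -0.0906] [ 0.0812 -0.113 ] 0.1993978976309765
tray [[-0.103, -0.0699], [0.0713, 0.0714]]
pull [-0.10371605 -0.01326184] [-0.0760109   0.01458658]
pot [0.6255 0.2653 0.0715]
bot [0.412  0.0777 0.0821]
side x -0.04 y [-0.0717  0.0656]
side x -0.02 y [-0.072  0.065]
side x 0.0 y [-0.0719  0.0672]
side x 0.02 y [-0.097   0.0663]
side x 0.04 y [-0.1016  0.0708]
side y -0.05 x -0.0581 0.0752
side y -0.03 x -0.0775 0.0722
side y 0 x -0.0781 0.0747
side y 0.03 x -0.0572 0.0726
side y 0.05 x -0.0573 0.0752
lever [ 0.061  -0.1381] [ 0.089  -0.0924] [ 0.0768 -0.113 ] 0.2000089583936172
tray [[-0.1061, -0.0716], [0.0693, 0.0695]]
pull [-0.10620485 -0.01515442] [-0.07685753  0.0131186 ]
pot [0.6234 0.2668 0.0728]
bot [0.4096 0.0803 0.0823]
[0.589, -0.47, 0.006] [-0.001, -0.0, -0.0]
[0.589, -0.47, 0.006] [-0.001, -0.001, -0.984]
[0.866, -1.379, 0.174] [-0.001, -0.001, -0.984]
```

Request:
{"api": "apply_moves", "payload": {"rows": [0.589,-0.47,0,0,0,-0.5,0.589,-0.47,0,0,0,-0.5,0.589,-0.47,0,0,0,-0.5,0.589,-0.47,0,0,0,-0.98,0.589,-0.47,0,0,0,-0.98,0.589,-0.47,0,0,0,-0.98,0.589,-0.47,0,0,0,-0.98,0.589,-0.47,0,0,0,-0.98,0.589,-0.47,0,0,0,-0.98,0.589,-0.47,0,0,0,-0.98], "grip": 0.7}}

```text
t: 1.1
tool_pos: [0.4517, -0.1956, 0.3035]
tool_rot: [-1.871, -2.523, -0.003]
contact_force: [-0.1, -0.5, 0.1]
opening: 0.0599
grip_force: 0.0
```

```bash
python3 - <<'E'
from h import *
o=st();print(np.round(o['q'],4).tolist())
rows([((.418,.370,.20),(0,0,-1),(.947,.321,0)),((.418,.370,.094),(0,0,-1),(.947,.321,0))])
E
```

```text
1.1 [ 0.4517 -0.1956  0.3035] [-1.871  -2.5225 -0.0027] F [-0.1 -0.5  0.1] 0.0598505637970717 0.0
[-0.5608, -0.2731, 1.914, 0.0018, 1.5014, -0.8553]
[0.918, 0.22, 0.174] [0.001, -0.001, -0.021]
[0.918, 0.22, 0.351] [0.001, -0.001, -0.021]
```

Request:
{"api": "apply_moves", "payload": {"rows": [0.918,0.22,0.1,0,0,-0.02,0.918,0.22,0.1,0,0,-0.02,0.918,0.22,0.1,0,0,-0.02,0.918,0.22,0.1,0,0,-0.02,0.918,0.22,0.1,0,0,-0.02,0.918,0.22,0.174,0,0,-0.02,0.918,0.22,0.174,0,0,-0.02,0.918,0.22,0.174,0,0,-0.02,0.918,0.22,0.174,0,0,-0.02,0.918,0.22,0.174,0,0,-0.02,0.918,0.22,0.174,0,0,-0.02,0.918,0.22,0.174,0,0,-0.02,0.918,0.22,0.174,0,0,-0.02,0.918,0.22,0.174,0,0,-0.02]}}

```text
t: 2.5
tool_pos: [0.4236, 0.3656, 0.1988]
tool_rot: [-1.847, -2.541, 0.003]
contact_force: [0.6, 0.0, 0.1]
opening: 0.0602
grip_force: 0.0
```

```bash
python3 - <<'E'
from h import *
o=st();print(np.round(o['q'],4).tolist())
rows([((.418,.370,.094),(0,0,-1),(.947,.321,0))])
E
```

```text
2.5 [0.4236 0.3656 0.1988] [-1.8472 -2.541   0.0028] F [0.6 0.  0.1] 0.06016759392527428 0.0
[0.5792, -0.0132, 1.8607, -0.0005, 1.2958, 0.2657]
[0.01, -0.006, 0.175] [-0.001, 0.001, -0.008]
```

Request:
{"api": "apply_moves", "payload": {"rows": [0.002,0,0.08,0,0,0,0.002,0,0.13,0,0,0,0.002,0,0.17,0,0,0,0.002,0,0.175,0,0,0,0.002,0,0.175,0,0,0]}}

```text
t: 3.0
tool_pos: [0.4239, 0.3657, 0.0946]
tool_rot: [-1.851, -2.539, 0.001]
contact_force: [0.2, 0.8, -0.1]
opening: 0.0597
grip_force: 0.0
```

```bash
python3 - <<'E'
from h import *
o=st();print(np.round(o['q'],4).tolist())
rows([((.418,.370,.094),(0,0,-1),(.947,.321,0))])
E
```

```text
3.0 [0.4239 0.3657 0.0946] [-1.8506e+00 -2.5385e+00  1.2000e-03] F [ 0.2  0.8 -0.1] 0.05971089498558647 0.0
[0.579, 0.1251, 1.9118, -0.0002, 1.1055, 0.2681]
[0.01, -0.007, 0.001] [-0.0, 0.0, -0.01]
```

Request:
{"api": "apply_moves", "payload": {"rows": [0.01,-0.007,0,0,0,0,0.01,-0.007,0,0,0,0,0.01,-0.007,0,0,0,0]}}

```text
t: 3.3
tool_pos: [0.4184, 0.3718, 0.0961]
tool_rot: [1.848, 2.54, 0.004]
contact_force: [0.3, 0.4, 0.1]
opening: 0.0598
grip_force: 0.0
```

Request:
{"api": "apply_moves", "payload": {"rows": [0,0,0,0,0,0,0,0,0,0,0,0,0,0,0,0,0,0,0,0,0,0,0,0,0,0,0,0,0,0,0,0,0,0,0,0], "grip": 0.2, "grip_force": 40}}

```text
t: 3.9
tool_pos: [0.418, 0.3714, 0.095]
tool_rot: [-1.849, -2.54, -0.001]
contact_force: [-1.4, 0.7, 4.7]
opening: 0.0274
grip_force: 40.9
```

```bash
python3 - <<'E'
from h import *
o=st();print(np.round(o['q'],4).tolist())
z=(0,0,-1);y=(.804,.594,0);S=np.array([.5587,.0974]);X=np.array([.594,-.804])
f=lambda d,zz=.094:np.r_[S+X*d,zz]
# pull at -.143 home ; align at origin x=-.225 -> pull -.314
rows([(f(-.314),z,y),(f(-.16),z,y),(f(-.145),z,y)])
E
```

```text
3.9 [0.418  0.3714 0.095 ] [-1.8489e+00 -2.5398e+00 -1.0000e-03] F [-1.4  0.7  4.7] 0.027371589425766646 40.855897665023804
[0.5933, 0.1225, 1.9139, 0.0003, 1.1047, 0.2808]
[-0.011, -0.084, 0.002] [0.0, -0.0, -0.206]
[-0.254, -0.002, 0.002] [0.0, -0.0, -0.206]
[-0.278, 0.006, 0.002] [0.0, -0.0, -0.206]
```

Request:
{"api": "apply_moves", "payload": {"rows": [-0.003,-0.02,0,0,0,-0.05,-0.006,-0.04,0,0,0,-0.1,-0.008,-0.06,0,0,0,-0.15,-0.01,-0.08,0,0,0,-0.2,-0.011,-0.084,0,0,0,-0.206,-0.011,-0.084,0,0,0,-0.206,-0.011,-0.084,0,0,0,-0.206]}}

```text
t: 4.6
tool_pos: [0.3722, 0.3496, 0.095]
tool_rot: [-1.417, -2.804, 0.0]
contact_force: [-2.9, -1.0, 7.4]
opening: 0.0272
grip_force: 41.2
```

```bash
python3 - <<'E'
from h import *
o=st()
P=None
for n in('top','side'):
    im,d=snap(n,n+'1');Q=cloud(n,d).reshape(-1,3);a=np.deg2rad(-53.55);S=np.array([.5587,.0974])
    q=(Q[:,:2]-S)@np.array([[np.cos(a),-np.sin(a)],[np.sin(a),np.cos(a)]])
    m=(Q[:,2]>.03)&(Q[:,2]<.0465)&(q[:,0]<-.1)&(q[:,0]>-.31)&(abs(q[:,1])<.1)
    for x in(-.27,-.25,-.23,-.21,-.19,-.17):
        s=q[m&(abs(q[:,0]-x)<.01),1]; print(n,x,np.percentile(s,[1,99]).round(4) if len(s) else 0)
    for y in(-.05,-.02,.02,.05):
        s=q[m&(abs(q[:,1]-y)<.01),0]; print(n,'y',y,s.min().round(4),s.max().round(4))
z=(0,0,-1);y=(.804,.594,0);X=np.array([.594,-.804])
f=lambda d,zz=.095:np.r_[S+X*d,zz]
rows([(f(-.25),z,y),(f(-.16),z,y),(f(-.145),z,y)])
E
```

```text
4.6 [0.3722 0.3496 0.095 ] [-1.4169e+00 -2.8037e+00  2.0000e-04] F [-2.9 -1.   7.4] 0.02721373522819334 41.23866319656372
top -0.27 [-0.0689  0.0712]
top -0.25 [-0.0691  0.072 ]
top -0.23 [-0.0691  0.0722]
top -0.21 [-0.069  0.071]
top -0.19 [-0.0689  0.0721]
top -0.17 [-0.0688  0.0716]
top y -0.05 -0.2926 -0.1515
top y -0.02 -0.3057 -0.1519
top y 0.02 -0.2949 -0.1524
top y 0.05 -0.29 -0.1522
side -0.27 [0.0678 0.0708]
side -0.25 [0.0669 0.0699]
side -0.23 [-0.0699  0.071 ]
side -0.21 [-0.069   0.0701]
side -0.19 [-0.0698  0.0697]
side -0.17 [-0.0699  0.0713]Traceback (most recent call last):
  File "<stdin>", line 11, in <module>
    return umr_minimum(a, axis, None, out, keepdims, initial, where)
ValueError: zero-size array to reduction operation minimum which has no identity
```

Request:
{"api": "apply_moves", "payload": {"rows": [-0.03,0,0,0,0,0,-0.06,0,0,0,0,0,-0.09,0,0,0,0,0,-0.12,0,0,0,0,0,-0.15,0,0,0,0,0,-0.18,0,0,0,0,0,-0.2,0,0,0,0,0,-0.22,0,0,0,0,0,-0.235,0,0,0,0,0,-0.25,0,0,0,0,0,-0.26,0,0,0,0,0,-0.26,0,0,0,0,0]}}

```text
t: 5.9
tool_pos: [0.4652, 0.2241, 0.095]
tool_rot: [-1.419, -2.802, -0.001]
contact_force: [-2.1, 2.8, 5.9]
opening: 0.0274
grip_force: 41.1
```

```bash
cat >> h.py <<'E'
S=np.array([.5587,.0974]);A=np.deg2rad(-53.55);Rs=np.array([[np.cos(A),-np.sin(A)],[np.sin(A),np.cos(A)]])
def tool_s(o):
    R=Ro.from_rotvec(o['tool_rot']).as_matrix(); print('tool in stand',((np.array(o['tool_pos'])[:2]-S)@Rs).round(4),'z',round(o['tool_pos'][2],4),'tooly az',np.degrees(np.arctan2(R[1,1],R[0,1])).round(2))
E
python3 -c "
from h import *
o=st();tool_s(o)"
```

```text
5.9 [0.4652 0.2241 0.095 ] [-1.4185e+00 -2.8018e+00 -1.2000e-03] F [-2.1  2.8  5.9] 0.027357694204534082 41.10403597354889
tool in stand [-0.1575  0.    ] z 0.095 tooly az 36.3
```

Request:
{"api": "apply_moves", "payload": {"rows": [-0.008,0,0,0,0,0,-0.016,0,0,0,0,0,-0.022,0,0,0,0,0,-0.022,0,0,0,0,0]}}

```text
t: 6.3
tool_pos: [0.4727, 0.2139, 0.095]
tool_rot: [-1.418, -2.801, -0.002]
contact_force: [-3.6, 3.2, 6.5]
opening: 0.0272
grip_force: 41.2
```

Request:
{"api": "apply_moves", "payload": {"rows": [-0.003,0,0,0,0,0,-0.003,0,0,0,0,0]}}

```text
t: 6.5
tool_pos: [0.4734, 0.2129, 0.095]
tool_rot: [-1.417, -2.8, -0.003]
contact_force: [-4.0, 6.7, 7.1]
opening: 0.0277
grip_force: 41.3
```

```bash
python3 - <<'E'
from h import *
o=st();tool_s(o)
for n in('top','side'):
    im,d=snap(n,n+'2');Q=cloud(n,d).reshape(-1,3)
    q=(Q[:,:2]-S)@Rs
    m=(Q[:,2]>.03)&(Q[:,2]<.0465)&(q[:,0]<-.0)&(q[:,0]>-.17)&(abs(q[:,1])<.074)
    for y in(-.06,-.05,-.02,.02,.05,.06):
        s=q[m&(abs(q[:,1]-y)<.01),0]
        if len(s):print(n,'y',y,s.min().round(4),s.max().round(4))
E
```

```text
6.5 [0.4734 0.2129 0.095 ] [-1.4174e+00 -2.8002e+00 -2.7000e-03] F [-4.   6.7  7.1] 0.027738404475017964 41.286574602127075
tool in stand [-1.436e-01  1.000e-04] z 0.095 tooly az 36.3
top y -0.06 -0.1137 -0.0011
top y -0.02 -0.124 -0.1225
top y 0.06 -0.0588 -0.0439
side y -0.06 -0.1257 -0.0878
side y -0.05 -0.1257 -0.1257
side y -0.02 -0.1586 -0.1504
side y 0.02 -0.1605 -0.1437
side y 0.06 -0.1258 -0.0582
```

Request:
{"api": "apply_moves", "payload": {"rows": [-0.004,0,0,0,0,0,-0.004,0,0,0,0,0]}}

```text
t: 6.8
tool_pos: [0.4739, 0.2127, 0.095]
tool_rot: [-1.417, -2.796, -0.007]
contact_force: [-8.6, 14.9, 9.3]
opening: 0.0269
grip_force: 41.5
```

Request:
{"api": "apply_moves", "payload": {"rows": [-0.004,0,0,0,0,0,-0.004,0,0,0,0,0]}}

```text
t: 7.0
tool_pos: [0.4743, 0.2124, 0.095]
tool_rot: [-1.415, -2.793, -0.011]
contact_force: [-12.5, 22.1, 10.6]
opening: 0.0277
grip_force: 41.7
```

```bash
python3 -c "
from h import *
o=st();tool_s(o)"
```

```text
7.0 [0.4743 0.2124 0.095 ] [-1.4148 -2.7925 -0.0106] F [-12.5  22.1  10.6] 0.02769167253977279 41.70939266681671
tool in stand [-0.1426  0.0005] z 0.095 tooly az 36.26
```

Request:
{"api": "apply_moves", "payload": {"rows": [0.005,0,0,0,0,0,0.005,0,0,0,0,0]}}

```text
t: 7.2
tool_pos: [0.474, 0.2128, 0.095]
tool_rot: [-1.416, -2.799, -0.006]
contact_force: [-4.5, 11.6, 6.5]
opening: 0.0269
grip_force: 41.2
```

Request:
{"api": "apply_moves", "payload": {"rows": [0,0,0,0,0,0,0,0,0,0,0,0,0,0,0,0,0,0,0,0,0,0,0,0], "grip": 0.6}}

```text
t: 7.6
tool_pos: [0.4743, 0.2099, 0.094]
tool_rot: [-1.416, -2.803, 0.002]
contact_force: [0.5, -0.2, -0.2]
opening: 0.051
grip_force: 0.0
```

Request:
{"api": "apply_moves", "payload": {"rows": [0,0,-0.08,0,0,0,0,0,-0.15,0,0,0,0.05,0,-0.23,0,0,0,0.1,0,-0.3,0,0,0,0.1,0,-0.3,0,0,0,0.1,0,-0.3,0,0,0]}}

```text
t: 8.2
tool_pos: [0.4393, 0.2593, 0.2766]
tool_rot: [1.412, 2.803, 0.005]
contact_force: [-0.4, -0.4, -0.2]
opening: 0.0513
grip_force: 0.0
```

```bash
python3 - <<'E'
from h import *
from scipy.optimize import least_squares
o=st();tool_s(o);print(np.round(o['q'],4).tolist())
for n in('top','side'):
    im,d=snap(n,n+'3');Q=cloud(n,d).reshape(-1,3); q=(Q[:,:2]-S)@Rs
    m=(Q[:,2]>.03)&(Q[:,2]<.0465)&(q[:,0]<-.0)&(q[:,0]>-.17)&(abs(q[:,1])<.074)
    for y in(-.06,-.04,-.03,.03,.04,.06):
        s=q[m&(abs(q[:,1]-y)<.007),0]
        if len(s):print(n,'y',y,s.min().round(4),s.max().round(4))
D=[([-1.338,.053,1.613,0,1.476,-.119],[.2153,-.5862,.3027],[-3.0911,-.5495,.0002]),
([-0.5608,-0.2731,1.914,0.0018,1.5014,-0.8553],[.4517,-.1956,.3035],[-1.871,-2.5225,-.0027]),
([0.5792,-0.0132,1.8607,-0.0005,1.2958,0.2657],[.4236,.3656,.1988],[-1.8472,-2.541,.0028]),
([0.579,0.1251,1.9118,-0.0002,1.1055,0.2681],[.4239,.3657,.0946],[-1.8506,-2.5385,.0012]),
(list(o['q']),list(o['tool_pos']),list(o['tool_rot']))]
def fk(q,p):
    h,L2,a3,L3,off,LT,a1=p
    z=lambda t:Ro.from_euler('z',t); y=lambda t:Ro.from_euler('y',t)
    R=z(q[0]);x=R.apply([a1,off,h]);R=R*y(q[1]);x=x+R.apply([0,0,L2]);R=R*y(q[2]);x=x+R.apply([a3,0,L3]);R=R*z(q[3])*y(q[4]);x=x+R.apply([0,0,LT]);return x,R*z(q[5])
for s in(1,):
    r=least_squares(lambda p:np.concatenate([fk(q,p)[0]-x for q,x,_ in D]+[0.02*(p-np.array([.3,.4,0,.4,.07,.2,0]))]),[.3,.4,0,.4,.07,.2,0])
    print(r.x.round(4)); 
    for q,x,v in D: 
        X,R=fk(q,r.x); print((X-x).round(4),(R.inv()*Ro.from_rotvec(v)).as_rotvec().round(3))
E
```

```text
8.2 [0.4393 0.2593 0.2766] [1.4125 2.8029 0.0046] F [-0.4 -0.4 -0.2] 0.05127098205006173 0.0
tool in stand [-2.012e-01  2.000e-04] z 0.2766 tooly az 36.51
[0.3874, -0.2108, 1.9074, -0.0003, 1.4408, -0.2498]
top y -0.06 -0.1224 -0.0031
top y -0.04 -0.1232 -0.1193
top y -0.03 -0.1232 -0.1192
top y 0.03 -0.1231 -0.1192
top y 0.04 -0.123 -0.1191
top y 0.06 -0.1229 -0.1189
side y -0.06 -0.1258 -0.0238
side y -0.04 -0.126 -0.123
side y -0.03 -0.126 -0.121
side y 0.03 -0.1254 -0.1207
side y 0.04 -0.1254 -0.1241
side y 0.06 -0.1255 -0.1228
[0.2642 0.4236 0.0931 0.6073 0.0742 0.2336 0.0017]
[-0.0001  0.0003  0.0005] [1.000e-03 1.000e-03 1.571e+00]
[ 0.0001 -0.     -0.0004] [0.    0.    1.571]
[-0.0001 -0.0001 -0.0001] [ 0.    -0.     1.571]
[0.0001 0.0001 0.0002] [-0.     0.     1.571]
[ 0.0002  0.0001 -0.0003] [ 0.    -0.     1.571]
```

Request:
{"api": "apply_moves", "payload": {"rows": [0.05,0,0,0,-0.09,0,0.1,0,0,0,-0.18,0,0.1,0,0,0,-0.27,0,0.1,0,0,0,-0.36,0,0.1,0,0,0,-0.45,0,0.1,0,0,0,-0.45,0], "grip": 0}}

```text
t: 8.9
tool_pos: [0.4016, 0.3065, 0.2695]
tool_rot: [1.112, 2.218, -0.422]
contact_force: [0.2, 0.0, 0.2]
opening: -0.0002
grip_force: 0.0
```

```bash
python3 - <<'E'
from h import *
from scipy.optimize import least_squares
o=st();tool_s(o);print(np.round(o['q'],4).tolist())
print(Ro.from_rotvec(o['tool_rot']).as_matrix().round(3))
D=[([-1.338,.053,1.613,0,1.476,-.119],[.2153,-.5862,.3027],[-3.0911,-.5495,.0002]),
([-0.5608,-0.2731,1.914,0.0018,1.5014,-0.8553],[.4517,-.1956,.3035],[-1.871,-2.5225,-.0027]),
([0.5792,-0.0132,1.8607,-0.0005,1.2958,0.2657],[.4236,.3656,.1988],[-1.8472,-2.541,.0028]),
([0.579,0.1251,1.9118,-0.0002,1.1055,0.2681],[.4239,.3657,.0946],[-1.8506,-2.5385,.0012]),
([0.3874,-0.2108,1.9074,-0.0003,1.4408,-0.2498],[.4393,.2593,.2766],[1.4125,2.8029,.0046]),
(list(o['q']),list(o['tool_pos']),list(o['tool_rot']))]
def fk(q,p):
    h,L2,a3,L3,off,LT,a1,ow=p
    z=lambda t:Ro.from_euler('z',t); y=lambda t:Ro.from_euler('y',t)
    R=z(q[0]);x=R.apply([a1,off,h]);R=R*y(q[1]);x=x+R.apply([0,0,L2]);R=R*y(q[2]);x=x+R.apply([a3,0,L3]);R=R*z(q[3])*y(q[4]);x=x+R.apply([0,ow,LT]);return x,R*z(q[5]+np.pi/2)
r=least_squares(lambda p:np.concatenate([fk(q,p)[0]-x for q,x,_ in D]+[0.003*(p-np.array([.3,.4,0,.4,.07,.2,0,0]))]),[.3,.4,0,.4,.07,.2,0,0])
print(r.x.round(4)); np.save('p.npy',r.x)
for q,x,v in D: 
    X,R=fk(q,r.x); print((X-x).round(4),(R.inv()*Ro.from_rotvec(v)).as_rotvec().round(3))
E
```

```text
8.9 [0.4016 0.3065 0.2695] [ 1.1117  2.2176 -0.4223] F [0.2 0.  0.2] -0.00021807823764674977 0.0
tool in stand [-0.2615 -0.0022] z 0.2695 tooly az 36.55
[0.7689, -0.1182, 1.9233, -0.7024, 1.4836, 0.245]
[[-0.457  0.803  0.382]
 [ 0.607  0.596 -0.526]
 [-0.65  -0.009 -0.76 ]]
[ 2.378e-01  4.245e-01  9.410e-02  6.083e-01  7.440e-02  2.070e-01
  1.000e-03 -2.000e-04]
[-0.      0.      0.0006] [ 0.002  0.    -0.   ]
[ 0.     -0.     -0.0003] [ 0.  0. -0.]
[-0.0001 -0.0001 -0.0001] [-0. -0.  0.]
[0.     0.0001 0.0001] [-0.  0.  0.]
[ 0.      0.     -0.0003] [0. 0. 0.]
[ 0.0001  0.     -0.    ] [-0. -0. -0.]
```

```bash
cat >> h.py <<'E'
from scipy.optimize import least_squares
PK=np.load('p.npy')
QL=np.array([[-3.01,3.01],[-1.01,2.22],[.06,2.58],[-1.02,4.17],[.09,2.62],[-3.14,3.14]])
def fk(q,p=PK):
    h,L2,a3,L3,off,LT,a1,ow=p
    z=lambda t:Ro.from_euler('z',t); y=lambda t:Ro.from_euler('y',t)
    R=z(q[0]);x=R.apply([a1,off,h]);R=R*y(q[1]);x=x+R.apply([0,0,L2]);R=R*y(q[2]);x=x+R.apply([a3,0,L3]);R=R*z(q[3])*y(q[4]);x=x+R.apply([0,ow,LT]);return x,R*z(q[5]+np.pi/2)
def ik(p,R,q0):
    def f(q):
        x,r=fk(q); return np.r_[(x-p)*5,(r.inv()*Ro.from_matrix(R)).as_rotvec()]
    r=least_squares(f,np.clip(q0,QL[:,0]+.01,QL[:,1]-.01),bounds=(QL[:,0],QL[:,1]))
    return r.x,np.abs(r.fun).max()
def W(xs,ys,z): return np.r_[S+Rs@[xs,ys],z]
E
cat > lid.py <<'E'
from h import *
o=st();tool_s(o);ext=ctrl.tip_extent;print('ext',ext)
R0=Ro.from_rotvec(o['tool_rot']).as_matrix();p0=np.array(o['tool_pos'])
xs=np.array([np.cos(A),np.sin(A),0])
e=np.deg2rad(41); zt=xs*np.cos(e)+np.array([0,0,-np.sin(e)]); yt=np.r_[Rs@[0,1],0]; R=np.stack([np.cross(yt,zt),yt,zt],1)
path=[('pre0',-.16,.20),('pre',-.12,.143),('ins',-.064,.143)]
for t in range(0,122,6):
    th=np.deg2rad(t)
    if t<=41: E=np.array([.074-.148*np.cos(th),.156+.148*np.sin(th)]);u=E+.012*np.array([np.cos(e),-np.sin(e)])
    else: u=np.array([.074-.136*np.cos(th),.156+.136*np.sin(th)])
    path.append((t,*u))
path.append(('ret',-.10,.33))
q=np.array(o['q'])
print('turn',(Ro.from_matrix(R0.T@R).as_rotvec()/(np.pi/2)).round(3))
for n,x,z in path:
    p=W(x,0,z)+.011*R[:,0]-ext*zt
    q,err=ik(p,R,q); print(n,round(x,3),round(z,3),(R0.T@(p-p0)/.6).round(3).tolist(),'q',q.round(2).tolist(),round(err,4))
E
python3 lid.py
```

```text
8.9 [0.4016 0.3065 0.2695] [ 1.1117  2.2176 -0.4223] F [0.2 0.  0.2] -0.00021807823764674977 0.0
tool in stand [-0.2615 -0.0022] z 0.2695 tooly az 36.55
ext 0.0726
turn [-0.003 -0.094  0.005]
pre0 -0.16 0.2 [-0.017, 0.004, 0.081] q [0.73, -0.07, 1.97, -0.86, 1.43, 0.31] 0.0
pre -0.12 0.143 [-0.006, 0.005, 0.197] q [0.66, -0.01, 2.02, -0.9, 1.3, 0.35] 0.0
ins -0.064 0.143 [-0.077, 0.005, 0.257] q [0.55, -0.02, 2.03, -0.93, 1.22, 0.29] 0.0
0 -0.065 0.148 [-0.082, 0.004, 0.25] q [0.55, -0.03, 2.03, -0.92, 1.23, 0.28] 0.0
6 -0.064 0.164 [-0.099, 0.004, 0.231] q [0.55, -0.05, 2.02, -0.92, 1.25, 0.25] 0.0
12 -0.062 0.179 [-0.119, 0.004, 0.214] q [0.54, -0.08, 2.02, -0.91, 1.26, 0.23] 0.0
18 -0.058 0.194 [-0.14, 0.004, 0.2] q [0.53, -0.1, 2.01, -0.9, 1.27, 0.2] 0.0
24 -0.052 0.208 [-0.163, 0.003, 0.187] q [0.52, -0.12, 2.0, -0.9, 1.28, 0.17] 0.0
30 -0.045 0.222 [-0.187, 0.003, 0.178] q [0.51, -0.13, 1.99, -0.89, 1.29, 0.14] 0.0
36 -0.037 0.235 [-0.212, 0.003, 0.17] q [0.49, -0.15, 1.98, -0.89, 1.29, 0.11] 0.0
42 -0.027 0.247 [-0.237, 0.003, 0.166] q [0.47, -0.16, 1.97, -0.89, 1.29, 0.08] 0.
[... 469 characters left out ...]
18, 1.92, -0.87, 1.24, -0.08] 0.0
84 0.06 0.291 [-0.395, 0.002, 0.204] q [0.31, -0.18, 1.91, -0.86, 1.22, -0.1] 0.0
90 0.074 0.292 [-0.413, 0.002, 0.218] q [0.28, -0.17, 1.9, -0.86, 1.2, -0.11] 0.0
96 0.088 0.291 [-0.431, 0.002, 0.234] q [0.25, -0.16, 1.9, -0.86, 1.18, -0.13] 0.0
102 0.102 0.289 [-0.446, 0.002, 0.252] q [0.23, -0.15, 1.89, -0.86, 1.16, -0.14] 0.0
108 0.116 0.285 [-0.459, 0.002, 0.272] q [0.21, -0.14, 1.89, -0.86, 1.13, -0.15] 0.0
114 0.129 0.28 [-0.471, 0.002, 0.293] q [0.18, -0.13, 1.88, -0.86, 1.11, -0.16] 0.0
120 0.142 0.274 [-0.48, 0.002, 0.315] q [0.16, -0.11, 1.88, -0.86, 1.09, -0.17] 0.0
ret -0.1 0.33 [-0.234, 0.002, -0.019] q [0.62, -0.22, 1.88, -0.86, 1.5, 0.05] 0.0
```

Request:
{"api": "apply_moves", "payload": {"rows": [-0.017,0.004,0.081,0,-0.05,0,-0.017,0.004,0.081,0,-0.094,0,-0.006,0.005,0.15,0,-0.094,0,-0.006,0.005,0.197,0,-0.094,0,-0.006,0.005,0.197,0,-0.094,0,-0.006,0.005,0.197,0,-0.094,0]}}

```text
t: 9.5
tool_pos: [0.453, 0.2435, 0.1861]
tool_rot: [1.055, 2.086, -0.482]
contact_force: [-0.2, 0.3, -0.9]
opening: -0.0001
grip_force: 0.0
```

```bash
python3 - <<'E'
from h import *
o=st();tool_s(o)
R=Ro.from_rotvec(o['tool_rot']).as_matrix();p=np.array(o['tool_pos'])
for n in('side','top'):
    im,d=snap(n,n+'4');Q=cloud(n,d).reshape(-1,3);l=(Q-p)@R
    m=(abs(l[:,0])<.02)&(abs(l[:,1])<.03)&(l[:,2]>.02)&(l[:,2]<.13)&(Q[:,2]>.1)
    for a in np.arange(.03,.11,.01):
        s=l[m&(abs(l[:,2]-a)<.005)]
        if len(s):print(n,a.round(2),len(s),s.min(0).round(3),s.max(0).round(3))
    if n=='side': cv2.imwrite('pics/s4.png',cv2.resize(im[100:330,150:350],None,fx=2.6,fy=2.6))
E
python3 lid.py | grep -v pre
```

```text
9.5 [0.453  0.2435 0.1861] [ 1.0546  2.0858 -0.4821] F [-0.2  0.3 -0.9] -5.897097221601314e-05 0.0
tool in stand [-0.1804  0.0018] z 0.1861 tooly az 36.3
side 0.03 16 [-0.015 -0.014  0.025] [-0.004  0.013  0.034]
side 0.04 13 [-0.013 -0.005  0.036] [-0.008  0.013  0.045]
side 0.05 16 [-0.013 -0.012  0.046] [-0.007  0.013  0.055]
side 0.06 15 [-0.012 -0.012  0.057] [-0.006  0.013  0.064]
side 0.07 4 [-0.012 -0.003  0.065] [-0.011  0.004  0.07 ]
top 0.03 66 [-0.015 -0.026  0.025] [0.006 0.028 0.035]
top 0.04 43 [-0.015 -0.011  0.035] [0.002 0.015 0.045]
top 0.05 49 [-0.014 -0.011  0.045] [0.004 0.015 0.055]
top 0.06 41 [-0.014 -0.011  0.055] [0.004 0.015 0.065]
top 0.07 17 [-0.013 -0.006  0.066] [-0.007  0.011  0.071]
9.6 [0.4535 0.245  0.1881] [ 1.0538  2.0843 -0.4771] F [ 0.6 -0.1 -0.2] 0.000314801140599936 0.0
tool in stand [-0.1812  0.003 ] z 0.1881 tooly az 36.4
ext 0.0726
turn [ 0.    -0.001 -0.001]
ins -0.064 0.143 [-0.053, -0.005, 0.076] q [0.55, -0.02, 2.03, -0.93, 1.22, 0.29] 0.0
0 -0.065 0.148 [-0.059, -0.005, 0.069] q [0.55, -0.03, 2.03, -0.92, 1.23, 0.28] 0.0
6 -0.064 0.16
[... 1056 characters left out ...]
 -0.87, 1.24, -0.08] 0.0
84 0.06 0.291 [-0.375, -0.004, 0.069] q [0.31, -0.18, 1.91, -0.86, 1.22, -0.1] 0.0
90 0.074 0.292 [-0.392, -0.004, 0.086] q [0.28, -0.17, 1.9, -0.86, 1.2, -0.11] 0.0
96 0.088 0.291 [-0.406, -0.004, 0.104] q [0.25, -0.16, 1.9, -0.86, 1.18, -0.13] 0.0
102 0.102 0.289 [-0.419, -0.004, 0.125] q [0.23, -0.15, 1.89, -0.86, 1.16, -0.14] 0.0
108 0.116 0.285 [-0.429, -0.004, 0.146] q [0.21, -0.14, 1.89, -0.86, 1.13, -0.15] 0.0
114 0.129 0.28 [-0.437, -0.004, 0.168] q [0.18, -0.13, 1.88, -0.86, 1.11, -0.16] 0.0
120 0.142 0.274 [-0.443, -0.004, 0.191] q [0.16, -0.11, 1.88, -0.86, 1.09, -0.17] 0.0
ret -0.1 0.33 [-0.249, -0.005, -0.174] q [0.62, -0.22, 1.88, -0.86, 1.5, 0.05] 0.0
```

View pics/s4.png

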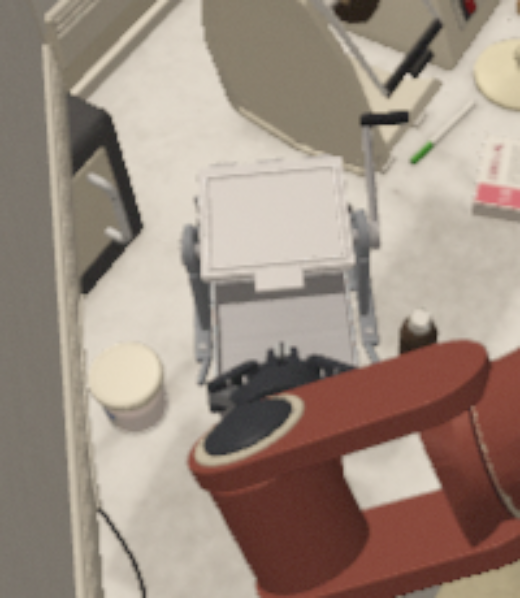

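Side crop: the closed fingertips (about (280,355) in the crop) stand in front of the lip (280,280), pointing at it. The tip length checks out against depth, so I'll insert under the lip.

Request:
{"api": "apply_moves", "payload": {"rows": [-0.018,-0.005,0.026,0,0,0,-0.036,-0.005,0.052,0,0,0,-0.053,-0.005,0.076,0,0,0,-0.053,-0.005,0.076,0,0,0,-0.053,-0.005,0.076,0,0,0]}}

```text
t: 10.1
tool_pos: [0.4836, 0.1991, 0.1822]
tool_rot: [1.053, 2.084, -0.477]
contact_force: [-0.6, 0.0, -0.2]
opening: 0.0001
grip_force: 0.0
```

```bash
python3 lid.py | grep -v pre|cut -d q -f1
```

```text
10.1 [0.4836 0.1991 0.1822] [ 1.0533  2.0839 -0.4765] F [-0.6  0.  -0.2] 0.00013080979394927328 0.0
tool in stand [-0.1264  0.    ] z 0.1822 tooly az 36.43
ext 0.0726
turn [ 0.001 -0.001 -0.001]
ins -0.064 0.143 [-0.001, -0.0, 0.0] 
0 -0.065 0.148 [-0.006, -0.0, -0.006] 
6 -0.064 0.164 [-0.026, 0.0, -0.022] 
12 -0.062 0.179 [-0.048, 0.0, -0.036] 
18 -0.058 0.194 [-0.071, 0.0, -0.047] 
24 -0.052 0.208 [-0.096, 0.0, -0.056] 
30 -0.045 0.222 [-0.121, 0.0, -0.063] 
36 -0.037 0.235 [-0.146, 0.0, -0.066] 
42 -0.027 0.247 [-0.172, 0.0, -0.067] 
48 -0.017 0.257 [-0.195, 0.0, -0.065] 
54 -0.006 0.266 [-0.219, 0.0, -0.061] 
60 0.006 0.274 [-0.242, 0.0, -0.055] 
66 0.019 0.28 [-0.264, 0.001, -0.046] 
72 0.032 0.285 [-0.285, 0.001, -0.035] 
78 0.046 0.289 [-0.304, 0.001, -0.022] 
84 0.06 0.291 [-0.322, 0.001, -0.006] 
90 0.074 0.292 [-0.339, 0.001, 0.011] 
96 0.088 0.291 [-0.354, 0.001, 0.029] 
102 0.102 0.289 [-0.366, 0.001, 0.049] 
108 0.116 0.285 [-0.377, 0.001, 0.071] 
114 0.129 0.28 [-0.385, 0.001, 0.093] 
120 0.142 0.274 [-0.39, 0.001, 0.116] 
ret -0.1 0.33 [-0.196, 0.001, -0.25]
```

Inserted with no contact. Now I'll lift along the first part of the arc and check the lid.

Request:
{"api": "apply_moves", "payload": {"rows": [-0.006,0,-0.006,0,0,0,-0.026,0,-0.022,0,0,0,-0.048,0,-0.036,0,0,0,-0.071,0,-0.047,0,0,0,-0.096,0,-0.056,0,0,0,-0.121,0,-0.063,0,0,0,-0.121,0,-0.063,0,0,0]}}

```text
t: 10.8
tool_pos: [0.496, 0.1831, 0.2646]
tool_rot: [1.054, 2.08, -0.473]
contact_force: [-0.8, 2.1, -1.3]
opening: 0.0003
grip_force: 0.8
```

```bash
python3 - <<'E'
from h import *
for n in('top','side'):
    im,d=snap(n,n+'5');Q=cloud(n,d).reshape(-1,3);q=(Q[:,:2]-S)@Rs
    m=(abs(abs(q[:,1])-.05)<.015)&(q[:,0]>-.08)&(q[:,0]<.09)&(Q[:,2]>.14)&(Q[:,2]<.3)
    for x in np.arange(-.06,.09,.03):
        s=Q[m&(abs(q[:,0]-x)<.006),2]
        if len(s):print(n,x.round(2),len(s),np.median(s).round(3))
E
python3 lid.py | grep -v pre|cut -d q -f1
```

```text
top -0.03 156 0.223
top 0.0 144 0.206
top 0.03 130 0.188
top 0.06 128 0.17
side -0.03 84 0.224
side 0.0 66 0.205
side 0.03 52 0.188
side 0.06 59 0.171
10.9 [0.495  0.1833 0.2617] [ 1.0529  2.0838 -0.4758] F [-0.3  1.9 -0.2] 0.0003012988075244599 0.7939288357738405
tool in stand [-0.107  -0.0002] z 0.2617 tooly az 36.46
ext 0.0726
turn [ 0.001 -0.001 -0.001]
ins -0.064 0.143 [0.121, -0.0, 0.063] 
0 -0.065 0.148 [0.115, -0.0, 0.056] 
6 -0.064 0.164 [0.095, -0.0, 0.04] 
12 -0.062 0.179 [0.073, 0.0, 0.027] 
18 -0.058 0.194 [0.05, 0.0, 0.015] 
24 -0.052 0.208 [0.026, 0.0, 0.006] 
30 -0.045 0.222 [0.001, 0.0, 0.0] 
36 -0.037 0.235 [-0.025, 0.0, -0.004] 
42 -0.027 0.247 [-0.05, 0.0, -0.004] 
48 -0.017 0.257 [-0.074, 0.0, -0.003] 
54 -0.006 0.266 [-0.098, 0.0, 0.001] 
60 0.006 0.274 [-0.12, 0.0, 0.008] 
66 0.019 0.28 [-0.142, 0.001, 0.017] 
72 0.032 0.285 [-0.163, 0.001, 0.028] 
78 0.046 0.289 [-0.183, 0.001, 0.041] 
84 0.06 0.291 [-0.201, 0.001, 0.056] 
90 0.074 0.292 [-0.218, 0.001, 0.073] 
96 0.088 0.291 [-0.232, 0.001, 0.092] 
102 0.102 0.289 [-0.245, 0.001, 0.112] 
108 0.116 0.285 [-0.255, 0.001, 0.133] 
114 0.129 0.28 [-0.263, 0.0, 0.156] 
120 0.142 0.274 [-0.269, 0.0, 0.179] 
ret -0.1 0.33 [-0.075, 0.001, -0.187]
```

Lid is at about 30° as planned, so I'll continue the arc past the dead point, then back off.

Request:
{"api": "apply_moves", "payload": {"rows": [-0.025,0,-0.004,0,0,0,-0.05,0,-0.004,0,0,0,-0.074,0,-0.003,0,0,0,-0.098,0,0.001,0,0,0,-0.12,0,0.008,0,0,0,-0.142,0,0.017,0,0,0,-0.163,0,0.028,0,0,0,-0.183,0,0.041,0,0,0,-0.201,0,0.056,0,0,0,-0.218,0,0.073,0,0,0,-0.232,0,0.092,0,0,0,-0.245,0,0.112,0,0,0,-0.255,0,0.133,0,0,0,-0.263,0,0.156,0,0,0,-0.269,0,0.179,0,0,0,-0.269,0,0.179,0,0,0,-0.269,0,0.179,0,0,0]}}

```text
t: 12.6
tool_pos: [0.6057, 0.0323, 0.311]
tool_rot: [1.053, 2.085, -0.48]
contact_force: [-1.1, -0.0, -0.1]
opening: 0.0002
grip_force: 0.0
```

```bash
python3 - <<'E'
from h import *
st()
for n in('top','side'):
    im,d=snap(n,n+'6');Q=cloud(n,d).reshape(-1,3);q=(Q[:,:2]-S)@Rs
    m=(abs(abs(q[:,1])-.05)<.015)&(Q[:,2]>.02)&(Q[:,2]<.33)
    for x in np.arange(-.06,.25,.03):
        s=Q[m&(abs(q[:,0]-x)<.006),2]
        if len(s):print(n,x.round(2),len(s),np.median(s).round(3))
a=np.hstack([cv2.imread('pics/top6.png')[120:320,150:400],cv2.imread('pics/side6.png')[100:300,150:400]])
cv2.imwrite('pics/c6.png',cv2.resize(a,None,fx=1.6,fy=1.6))
E
python3 lid.py | grep ret|cut -d q -f1
```

```text
12.6 [0.6057 0.0323 0.311 ] [ 1.0527  2.0855 -0.4802] F [-1.1 -0.  -0.1] 0.00015139377326762386 0.0
top 0.0 9 0.152
top 0.03 57 0.109
top 0.06 136 0.318
top 0.09 157 0.315
top 0.12 65 0.155
top 0.15 69 0.154
top 0.18 128 0.154
top 0.21 166 0.227
top 0.24 88 0.254
side -0.06 17 0.155
side -0.03 25 0.135
side 0.0 104 0.099
side 0.03 115 0.112
side 0.06 135 0.156
side 0.09 16 0.15
side 0.15 4 0.12
side 0.18 12 0.108
side 0.21 54 0.132
side 0.24 28 0.257
ret -0.1 0.33 [0.192, 0.001, -0.367]
```

View pics/c6.png

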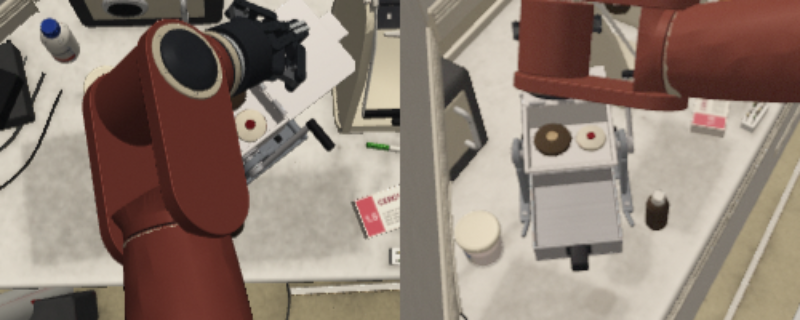

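Side part: the lid is open and both wheels are visible in the bin at (553,138) and (592,135). The tray is home under the chute. The lid is still swinging back in this frame. Next I'll plan the lever.

```bash
cat > lev.py <<'E'
from h import *
import sys
o=st();tool_s(o)
R0=Ro.from_rotvec(o['tool_rot']).as_matrix();p0=np.array(o['tool_pos'])
t=np.deg2rad(15); s3=lambda a,b,c:np.r_[Rs@[a,b],c]
zt=s3(0,np.sin(t),-np.cos(t)); yt=s3(1,0,0); R=np.stack([np.cross(yt,zt),yt,zt],1)
path=[('hi',.084,-.122,.30),('over',.084,-.122,.245),('down',.084,-.122,.196)]
for f in range(50,-56,-5):
    a=np.deg2rad(f); path.append((f,.110*np.sin(a)-.005,-.122,.125+.110*np.cos(a)))
q=np.array([-.2,0,1.9,0,1.2,.7]) if len(sys.argv)<2 else np.array(o['q'])
print('turn',(Ro.from_matrix(R0.T@R).as_rotvec()/(np.pi/2)).round(3))
for n,x,y,z in path:
    p=W(x,y,z)-.060*zt
    q,err=ik(p,R,q); print(n,round(x,3),round(z,3),(R0.T@(p-p0)/.6).round(3).tolist(),'q',q.round(2).tolist(),round(err,4))
E
python3 lev.py; python3 -c "
from h import *
R=Ro.from_rotvec(ctrl.get_obs()['tool_rot']).as_matrix();print((R.T@(W(.0,-.10,.45)-ctrl.get_obs()['tool_pos'])/.6).round(3),ctrl.get_obs()['q'])"
```

```text
12.7 [0.6057 0.033  0.3119] [ 1.0517  2.0847 -0.4786] F [-0.4 -1.1  0.1] -0.0001438669505446754 0.0
tool in stand [ 0.0798 -0.0005] z 0.3119 tooly az 36.46
turn [0.305 0.553 0.998]
hi 0.084 0.3 [-0.063, -0.228, -0.045] q [-0.34, -0.37, 1.91, 0.22, 1.46, 0.58] 0.0
over 0.084 0.245 [0.007, -0.228, 0.015] q [-0.34, -0.35, 1.99, 0.22, 1.36, 0.56] 0.0
down 0.084 0.196 [0.068, -0.228, 0.069] q [-0.34, -0.31, 2.04, 0.23, 1.27, 0.54] 0.0
50 0.079 0.196 [0.074, -0.228, 0.063] q [-0.34, -0.32, 2.05, 0.23, 1.27, 0.55] 0.0
45 0.073 0.203 [0.072, -0.228, 0.047] q [-0.33, -0.34, 2.05, 0.22, 1.29, 0.56] 0.0
40 0.066 0.209 [0.072, -0.228, 0.031] q [-0.32, -0.36, 2.05, 0.22, 1.3, 0.57] 0.0
35 0.058 0.215 [0.073, -0.228, 0.015] q [-0.31, -0.38, 2.06, 0.22, 1.31, 0.58] 0.0
30 0.05 0.22 [0.075, -0.228, -0.001] q [-0.3, -0.4, 2.07, 0.22, 1.33, 0.6] 0.0
25 0.041 0.225 [0.079, -0.228, -0.016] q [-0.29, -0.42, 2.07, 0.21, 1.34, 0.61] 0.0
20 0.033 0.228 [0.084, -0.228, -0.031] q [-0.27, -0.44, 2.08, 0.21, 1.34, 0.63] 0.0
15 0.023 0.231 [0.09, -0.228, -0.046] q [-0.26, -0.46, 2.09, 0.21, 1.35, 0.64] 0.0
10 0.
[... 571 characters left out ...]
.77] 0.0
-25 -0.051 0.225 [0.18, -0.228, -0.133] q [-0.13, -0.6, 2.19, 0.18, 1.36, 0.78] 0.0
-30 -0.06 0.22 [0.195, -0.228, -0.139] q [-0.11, -0.61, 2.2, 0.18, 1.36, 0.8] 0.0
-35 -0.068 0.215 [0.211, -0.228, -0.143] q [-0.1, -0.62, 2.22, 0.18, 1.35, 0.81] 0.0
-40 -0.076 0.209 [0.226, -0.228, -0.147] q [-0.08, -0.63, 2.23, 0.18, 1.34, 0.83] 0.0
-45 -0.083 0.203 [0.242, -0.228, -0.148] q [-0.07, -0.64, 2.25, 0.17, 1.33, 0.84] 0.0
-50 -0.089 0.196 [0.258, -0.228, -0.149] q [-0.05, -0.65, 2.26, 0.17, 1.32, 0.86] 0.0
-55 -0.095 0.188 [0.274, -0.228, -0.148] q [-0.04, -0.65, 2.28, 0.17, 1.31, 0.87] 0.0
[-0.086 -0.166 -0.251] [ 0.16094149 -0.11137826  1.88052834 -0.86140095  1.0837404  -0.16583901]
```

Request:
{"api": "apply_moves", "payload": {"rows": [-0.086,-0.166,-0.251,0,0,0,-0.086,-0.166,-0.251,0.305,0.553,0.998,-0.086,-0.166,-0.251,0.305,0.553,0.998,-0.086,-0.166,-0.251,0.305,0.553,0.998,-0.086,-0.166,-0.251,0.305,0.553,0.998,-0.086,-0.166,-0.251,0.305,0.553,0.998,-0.086,-0.166,-0.251,0.305,0.553,0.998,-0.086,-0.166,-0.251,0.305,0.553,0.998,-0.086,-0.166,-0.251,0.305,0.553,0.998,-0.086,-0.166,-0.251,0.305,0.553,0.998,-0.086,-0.166,-0.251,0.305,0.553,0.998,-0.086,-0.166,-0.251,0.305,0.553,0.998,-0.086,-0.166,-0.251,0.305,0.553,0.998,-0.086,-0.166,-0.251,0.305,0.553,0.998,-0.063,-0.228,-0.045,0.305,0.553,0.998,-0.063,-0.228,-0.045,0.305,0.553,0.998,-0.063,-0.228,-0.045,0.305,0.553,0.998,-0.063,-0.228,-0.045,0.305,0.553,0.998,-0.063,-0.228,-0.045,0.305,0.553,0.998], "grip": 0.32}}

```text
t: 14.6
tool_pos: [0.4983, -0.0518, 0.3585]
tool_rot: [-2.883, -0.949, -0.38]
contact_force: [-0.2, 0.4, 0.2]
opening: 0.027
grip_force: 0.0
```

```bash
python3 lev.py x | cut -d q -f1 |head -8; python3 - <<'E'
from h import *
o=ctrl.get_obs();print(o['opening'],np.round(o['q'],2))
for n in('top','side'):
    im,d=snap(n,n+'7');Q=cloud(n,d).reshape(-1,3);q=(Q[:,:2]-S)@Rs
    m=(abs(q[:,1]-.03)<.03)&(Q[:,2]>.02)&(Q[:,2]<.33)
    print(n,[(x.round(3),np.median(Q[m&(abs(q[:,0]-x)<.005),2]).round(3)) for x in np.arange(.06,.22,.015) if (m&(abs(q[:,0]-x)<.005)).any()])
    m=(q[:,1]<-.087)&(q[:,1]>-.14)&(q[:,0]>.05)&(q[:,0]<.11)&(Q[:,2]>.17)&(Q[:,2]<.209);s=np.c_[q,Q[:,2]][m]
    if len(s):print('lever',s.min(0),s.max(0),s.mean(0))
    m=(Q[:,2]>.03)&(Q[:,2]<.0465)&(q[:,0]<-.1)&(q[:,0]>-.17)&(abs(abs(q[:,1])-.04)<.02);print('tray rear',q[m,0].min() if m.any() else None)
a=np.hstack([cv2.imread('pics/top7.png')[120:320,150:400],cv2.imread('pics/side7.png')[100:300,150:400]])
cv2.imwrite('pics/c7.png',cv2.resize(a,None,fx=1.6,fy=1.6))
E
```

```text
14.6 [ 0.4983 -0.0518  0.3585] [-2.8832 -0.9493 -0.3796] F [-0.2  0.4  0.2] 0.026977890021406416 0.0
tool in stand [ 0.0841 -0.1372] z 0.3585 tooly az -53.55
turn [-0. -0. -0.]
hi 0.084 0.3 [-0.001, -0.0, 0.001] 
over 0.084 0.245 [-0.024, -0.0, 0.089] 
down 0.084 0.196 [-0.046, -0.0, 0.168] 
50 0.079 0.196 [-0.046, -0.008, 0.169] 
45 0.073 0.203 [-0.043, -0.019, 0.157] 
0.026977890021406416 [-0.34 -0.37  1.91  0.22  1.46  0.58]
top [(np.float64(0.06), np.float64(0.11)), (np.float64(0.075), np.float64(0.142)), (np.float64(0.09), np.float64(0.145)), (np.float64(0.105), np.float64(0.133)), (np.float64(0.12), np.float64(0.121)), (np.float64(0.135), np.float64(0.11)), (np.float64(0.15), np.float64(0.098)), (np.float64(0.165), np.float64(0.087)), (np.float64(0.18), np.float64(0.075)), (np.float64(0.195), np.float64(0.065))]
lever [ 0.05065987 -0.10787348  0.17114355] [ 0.09132242 -0.0886338   0.20378422] [ 0.07418632 -0.09643205  0.19108111]
tray rear -0.1237174648439465
side [(np.float64(0.06), np.float64(0.112)), (np.float64(0.075), np.float64(0.137)), (np.float64(0.09), np.float64(0.145)), (np.float64(0.105), np.float64(0.134)), (np.float64(0.12), np.float64(0.121)), (np.float64(0.135), np.float64(0.11)), (np.float64(0.15), np.float64(0.098)), (np.float64(0.165), np.float64(0.087)), (np.float64(0.18), np.float64(0.075))]
lever [ 0.05018694 -0.13645603  0.17065528] [ 0.08773825 -0.09053444  0.20684167] [ 0.0748461  -0.10739746  0.19587863]
tray rear -0.1261828728842125
```

View pics/c7.png

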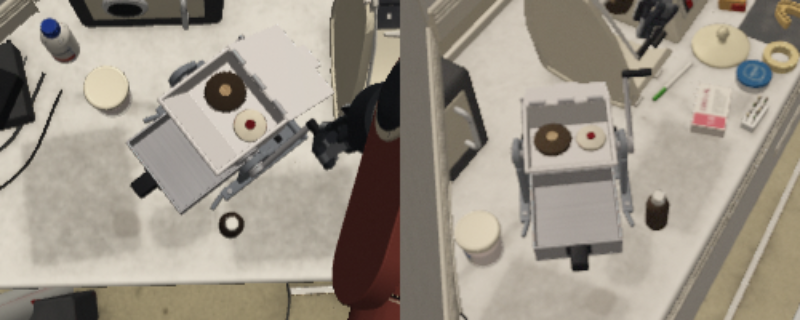

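The lid lies right back (slope 37.5°, i.e. 3.8 rad) and the tray is home. I'll lower the open fingers over the lever grip.

Request:
{"api": "apply_moves", "payload": {"rows": [-0.012,0,0.045,0,0,0,-0.024,0,0.089,0,0,0,-0.033,0,0.12,0,0,0,-0.04,0,0.148,0,0,0,-0.046,0,0.168,0,0,0,-0.046,0,0.168,0,0,0,-0.046,0,0.168,0,0,0]}}

```text
t: 15.4
tool_pos: [0.4984, -0.0522, 0.2549]
tool_rot: [-2.884, -0.951, -0.382]
contact_force: [-0.4, 0.5, 0.8]
opening: 0.0275
grip_force: 0.0
```

```bash
python3 lev.py x | cut -d q -f1
```

```text
15.4 [ 0.4984 -0.0522  0.2549] [-2.8838 -0.9511 -0.3819] F [-0.4  0.5  0.8] 0.027489200473075896 0.0
tool in stand [ 0.0845 -0.1374] z 0.2549 tooly az -53.5
turn [ 0.001 -0.001  0.001]
hi 0.084 0.3 [0.044, -0.001, -0.166] 
over 0.084 0.245 [0.021, -0.001, -0.077] 
down 0.084 0.196 [-0.001, -0.001, 0.001] 
50 0.079 0.196 [-0.001, -0.009, 0.002] 
45 0.073 0.203 [0.002, -0.019, -0.009] 
40 0.066 0.209 [0.005, -0.031, -0.02] 
35 0.058 0.215 [0.008, -0.044, -0.029] 
30 0.05 0.22 [0.01, -0.057, -0.038] 
25 0.041 0.225 [0.012, -0.072, -0.045] 
20 0.033 0.228 [0.013, -0.086, -0.051] 
15 0.023 0.231 [0.015, -0.102, -0.055] 
10 0.014 0.233 [0.016, -0.117, -0.059] 
5 0.005 0.235 [0.016, -0.133, -0.061] 
0 -0.005 0.235 [0.016, -0.149, -0.061] 
-5 -0.015 0.235 [0.016, -0.165, -0.061] 
-10 -0.024 0.233 [0.016, -0.181, -0.059] 
-15 -0.033 0.231 [0.015, -0.196, -0.055] 
-20 -0.043 0.228 [0.014, -0.212, -0.051] 
-25 -0.051 0.225 [0.012, -0.227, -0.045] 
-30 -0.06 0.22 [0.01, -0.241, -0.038] 
-35 -0.068 0.215 [0.008, -0.254, -0.03] 
-40 -0.076 0.209 [0.005, -0.267, -0.02] 
-45 -0.083 0.203 [0.003, -0.279, -0.01] 
-50 -0.089 0.196 [-0.0, -0.29, 0.002] 
-55 -0.095 0.188 [-0.004, -0.299, 0.014]
```

Request:
{"api": "apply_moves", "payload": {"rows": [-0.001,-0.009,0.002,0,0,0,0.002,-0.019,-0.009,0,0,0,0.005,-0.031,-0.02,0,0,0,0.008,-0.044,-0.029,0,0,0,0.01,-0.057,-0.038,0,0,0,0.012,-0.072,-0.045,0,0,0,0.013,-0.086,-0.051,0,0,0,0.015,-0.102,-0.055,0,0,0,0.016,-0.117,-0.059,0,0,0,0.016,-0.133,-0.061,0,0,0,0.016,-0.149,-0.061,0,0,0,0.016,-0.165,-0.061,0,0,0,0.016,-0.181,-0.059,0,0,0,0.015,-0.196,-0.055,0,0,0,0.014,-0.212,-0.051,0,0,0,0.012,-0.227,-0.045,0,0,0,0.01,-0.241,-0.038,0,0,0,0.01,-0.241,-0.038,0,0,0]}}

```text
t: 17.2
tool_pos: [0.4106, 0.0648, 0.2755]
tool_rot: [-2.881, -0.951, -0.375]
contact_force: [0.4, -1.8, 0.5]
opening: 0.0269
grip_force: 0.1
```

```bash
python3 lev.py x | cut -d q -f1|tail -6; python3 - <<'E'
from h import *
for n in('side',):
    im,d=snap(n,n+'8')
cv2.imwrite('pics/c8.png',cv2.resize(im[100:300,150:400],None,fx=2.4,fy=2.4))
E
```

```text
-30 -0.06 0.22 [0.003, 0.003, -0.004] 
-35 -0.068 0.215 [0.001, -0.01, 0.004] 
-40 -0.076 0.209 [-0.002, -0.023, 0.014] 
-45 -0.083 0.203 [-0.005, -0.035, 0.024] 
-50 -0.089 0.196 [-0.008, -0.046, 0.036] 
-55 -0.095 0.188 [-0.011, -0.055, 0.048]
```

View pics/c8.png

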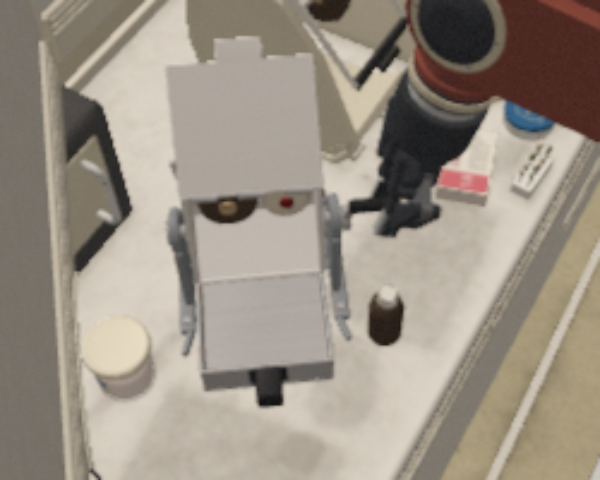

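Side crop: the bin is about 80° tipped. The lid is held back, the wheels (228,208) and (287,203) are still in the bin, the tray is home and the finger is on the bar. I'll finish the tip to the stop.

Request:
{"api": "apply_moves", "payload": {"rows": [0.001,-0.01,0.004,0,0,0,-0.002,-0.023,0.014,0,0,0,-0.005,-0.035,0.024,0,0,0,-0.008,-0.046,0.036,0,0,0,-0.011,-0.055,0.045,0,0,0,-0.011,-0.06,0.045,0,0,0,-0.011,-0.06,0.045,0,0,0,-0.011,-0.06,0.045,0,0,0,-0.011,-0.06,0.045,0,0,0,-0.011,-0.06,0.045,0,0,0]}}

```text
t: 18.25
tool_pos: [0.3933, 0.0903, 0.2502]
tool_rot: [-2.895, -0.95, -0.391]
contact_force: [14.7, -13.9, -3.6]
opening: 0.0277
grip_force: 9.9
```

```bash
python3 - <<'E'
from h import *
o=st();tool_s(o)
a=[]
for n in('top','side'): a.append(snap(n,n+'9')[0])
cv2.imwrite('pics/c9.png',cv2.resize(np.hstack([a[0][120:320,150:400],a[1][100:300,150:400]]),None,fx=1.6,fy=1.6))
E
```

```text
18.25 [0.3933 0.0903 0.2502] [-2.8949 -0.9504 -0.3907] F [ 14.7 -13.9  -3.6] 0.027738109501668926 9.941337704658508
tool in stand [-0.0926 -0.1372] z 0.2502 tooly az -53.75
```

View pics/c9.png

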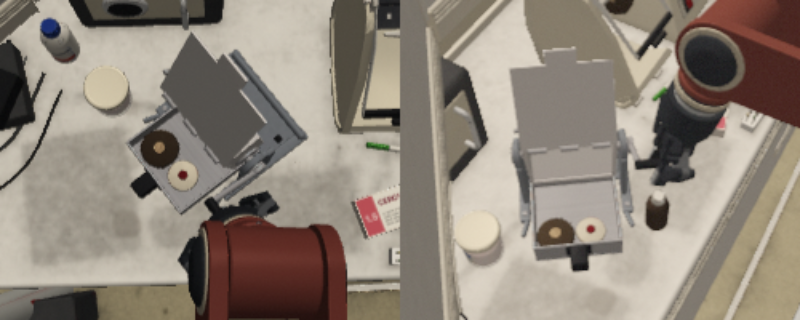

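Both wheels now lie in the tray (top part: (160,148) and (183,176)). I'll bring the bin back along the reverse arc.

```bash
sed -e 's/range(50,-56,-5)/range(-45,53,5)/' -e 's/np.sin(a)-.005/np.sin(a)+.005/' lev.py > lev2.py; python3 lev2.py x | cut -d q -f1
```

```text
18.35 [0.3933 0.0904 0.2501] [-2.8948 -0.9505 -0.3906] F [ 14.4 -14.2  -3.7] 0.02756436630267798 9.92621898651123
tool in stand [-0.0926 -0.1372] z 0.2501 tooly az -53.74
turn [ 0.008 -0.001  0.   ]
hi 0.084 0.3 [0.046, 0.297, -0.17] 
over 0.084 0.245 [0.022, 0.295, -0.081] 
down 0.084 0.196 [0.001, 0.294, -0.002] 
-45 -0.073 0.203 [0.004, 0.033, -0.017] 
-40 -0.066 0.209 [0.007, 0.045, -0.027] 
-35 -0.058 0.215 [0.009, 0.058, -0.036] 
-30 -0.05 0.22 [0.012, 0.072, -0.044] 
-25 -0.041 0.225 [0.014, 0.086, -0.051] 
-20 -0.033 0.228 [0.015, 0.101, -0.057] 
-15 -0.023 0.231 [0.016, 0.116, -0.061] 
-10 -0.014 0.233 [0.017, 0.132, -0.065] 
-5 -0.005 0.235 [0.018, 0.148, -0.066] 
0 0.005 0.235 [0.018, 0.164, -0.067] 
5 0.015 0.235 [0.018, 0.18, -0.066] 
10 0.024 0.233 [0.017, 0.195, -0.064] 
15 0.033 0.231 [0.016, 0.211, -0.06] 
20 0.043 0.228 [0.015, 0.226, -0.055] 
25 0.051 0.225 [0.014, 0.241, -0.049] 
30 0.06 0.22 [0.012, 0.255, -0.042] 
35 0.068 0.215 [0.009, 0.268, -0.033] 
40 0.076 0.209 [0.007, 0.281, -0.024] 
45 0.083 0.203 [0.004, 0.293, -0.013] 
50 0.089 0.196 [0.001, 0.303, -0.002]
```

Request:
{"api": "apply_moves", "payload": {"rows": [0.004,0.041,-0.02,0,0,0,0.007,0.053,-0.03,0,0,0,0.009,0.066,-0.039,0,0,0,0.012,0.08,-0.047,0,0,0,0.014,0.094,-0.054,0,0,0,0.015,0.109,-0.06,0,0,0,0.016,0.124,-0.064,0,0,0,0.017,0.14,-0.068,0,0,0,0.018,0.156,-0.069,0,0,0,0.018,0.172,-0.07,0,0,0,0.018,0.188,-0.069,0,0,0,0.017,0.203,-0.067,0,0,0,0.016,0.219,-0.063,0,0,0,0.015,0.234,-0.058,0,0,0,0.014,0.249,-0.052,0,0,0,0.012,0.263,-0.045,0,0,0,0.009,0.276,-0.036,0,0,0,0.007,0.289,-0.027,0,0,0,0.004,0.301,-0.016,0,0,0,0.002,0.309,-0.006,0,0,0]}}

```text
t: 20.35
tool_pos: [0.5015, -0.0563, 0.2524]
tool_rot: [-2.883, -0.949, -0.379]
contact_force: [-0.6, -0.1, 0.4]
opening: 0.0273
grip_force: 0.0
```

Request:
{"api": "apply_moves", "payload": {"rows": [0,0,0,0,0,0,0,0,0,0,0,0,0,0,0,0,0,0]}}

```text
t: 20.65
tool_pos: [0.5013, -0.0557, 0.2535]
tool_rot: [-2.883, -0.95, -0.38]
contact_force: [0.3, 0.1, -0.6]
opening: 0.0273
grip_force: 0.0
```

```bash
python3 lev.py x | cut -d q -f1|head -6
```

```text
20.65 [ 0.5013 -0.0557  0.2535] [-2.8835 -0.95   -0.3801] F [ 0.3  0.1 -0.6] 0.027291424272768216 0.0
tool in stand [ 0.0891 -0.1371] z 0.2535 tooly az -53.53
turn [-0. -0.  0.]
hi 0.084 0.3 [0.044, -0.009, -0.168] 
over 0.084 0.245 [0.021, -0.008, -0.08] 
down 0.084 0.196 [-0.0, -0.008, -0.001]
```

Request:
{"api": "apply_moves", "payload": {"rows": [0,-0.008,-0.001,0,0,0,0,-0.008,-0.001,0,0,0,0.011,-0.008,-0.04,0,0,0,0.021,-0.008,-0.08,0,0,0,0.044,-0.009,-0.168,0,0,0,0.044,-0.009,-0.25,0,0,0,0,0,-0.3,0,0,0,-0.1,0,-0.3,0,0,0,-0.1,0,-0.3,0,0,0,-0.1,0,-0.3,0,0,0,-0.1,0,-0.3,0,0,0]}}

```text
t: 21.75
tool_pos: [0.4175, -0.1177, 0.4114]
tool_rot: [-2.883, -0.949, -0.38]
contact_force: [0.5, -0.3, 0.3]
opening: 0.027
grip_force: 0.0
```

```bash
python3 - <<'E'
from h import *
o=st();tool_s(o)
a=[]
for n in('top','side'):
    im,d=snap(n,n+'10');a.append(im);Q=cloud(n,d).reshape(-1,3);q=(Q[:,:2]-S)@Rs
    m=(q[:,1]<-.087)&(q[:,1]>-.14)&(q[:,0]>.0)&(q[:,0]<.13)&(Q[:,2]>.19)&(Q[:,2]<.24);s=np.c_[q,Q[:,2]][m]
    if len(s):print('lever',s.min(0).round(4),s.max(0).round(4))
    m=(abs(q[:,1])<.06)&(q[:,0]>.08)&(q[:,0]<.19)&(Q[:,2]>.04)&(Q[:,2]<.3)
    print('lid slope deg',np.degrees(np.arctan(np.polyfit(q[m,0],Q[m,2],1)[0])))
    m=(Q[:,2]>.03)&(Q[:,2]<.0465)&(q[:,0]<-.1)&(q[:,0]>-.17)&(abs(abs(q[:,1])-.045)<.02);print('tray rear',[q[m&(k*q[:,1]>0),0].min().round(4) for k in(-1,1)])
    for nm,c,r,lo,hi in(('pot',(.621,.266),.06,.065,.08),('bot',(.408,.083),.03,.075,.09)):
        T=Q[(np.linalg.norm(Q[:,:2]-c,axis=1)<r)&(Q[:,2]>lo)&(Q[:,2]<hi)];print(nm,((T.min(0)+T.max(0))/2).round(4))
cv2.imwrite('pics/c10.png',cv2.resize(np.hstack([a[0][120:320,150:400],a[1][100:300,150:400]]),None,fx=1.6,fy=1.6))
E
```

```text
21.75 [ 0.4175 -0.1177  0.4114] [-2.8832 -0.9493 -0.3802] F [ 0.5 -0.3  0.3] 0.027012212175332898 0.0
tool in stand [ 0.0892 -0.2414] z 0.4114 tooly az -53.55
lever [ 0.073  -0.1366  0.1902] [ 0.092  -0.0887  0.2052]
lid slope deg -37.80891918300496
tray rear [np.float64(-0.1233), np.float64(-0.123)]
pot [0.6254 0.2654 0.0718]
bot [0.4119 0.0777 0.0824]
lever [ 0.069  -0.1361  0.1902] [ 0.0887 -0.0905  0.2071]
lid slope deg -37.78869467655885
tray rear [np.float64(-0.126), np.float64(-0.1263)]
pot [0.6235 0.2672 0.0725]
bot [0.4095 0.0806 0.0825]
```

View pics/c10.png

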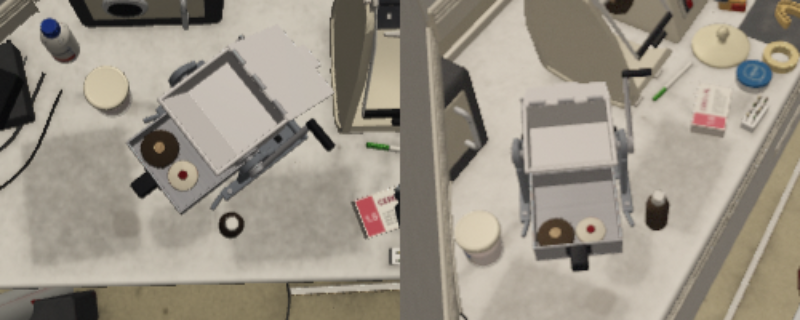

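The final pictures show the bin upright, the lid back, the tray home with both wheels in it at (160,148) and (183,176), and the arm clear. I'll hand it in.

```bash
python3 -c "
from station import ctrl
print(ctrl.finish_job())"
```

```text
the job is handed in; nothing more can be done
None
```

I handed the job in at about 22 s: the tray is home on the pins with both wheels in it, the lid is right back and the bin is upright; the bottle and pot measured unmoved, the wax carton was never approached, and no verdict came back.

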